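# Draw the guard bolt with the hooked rod and fetch the turned box

## Robot

A 7-joint arm with a two-finger parallel gripper is mounted at the origin on the work surface. World frame = base frame: x ahead of the robot, y to its left, z up, the work surface at z = 0. Lengths are in m, angles in rad, forces in N, time in s.
With the tool pointing down it reaches from about 0.425 to 1.025 m from the base axis. Payload 3.6 kg.
Tool frame: the origin (TCP) lies on the centre line of the jaws, within the pads' length; the fingertips stand r.nose_length ahead of it and the grasp point (between the pads) lies 11 mm behind it (r.nose_length is the distance from the TCP to the fingertips, in m); z points along the fingers, y is the line along which they close (so a half turn about z gives the same grasp; the last joint's range is limited). The gripper opens to 85 mm and grips with 20 to 120 N. Pads are 22 mm wide; open, the fingers measure 114 mm over their backs; the gripper's body (76 mm by 85 mm) begins 54 mm behind the grasp point. The pads swing forward as they close: fully open they stand 13 mm farther back than shut.
Start: joints at [-1.321, 0.591, 0.048, 1.609, -0.033, 0.943, -0.034], TCP at [0.244, 0.683, 0.239] pointing down, gripper open.
Joint ranges: [-2.69, 2.69], [-0.47, 2.24], [-1.27, 1.36], [0.19, 2.51], [-1.53, 4.68], [0.08, 2.07], [-3.09, 3.09]. Speed limits (rad/s): [2.57, 2.57, 3.14, 3.14, 3.14, 3.14, 3.14].

## Interface

Orientations are given as [roll, pitch, yaw] about the fixed x, y, z axes, in that order (R = Rz(yaw) Ry(pitch) Rx(roll)).
In Python, from bench import r gives the robot as it stands.
- The arm moves only by the shell command python3 -m inch 'ROWS'. ROWS is JSON, a list of rows, each an object of numbers: "x", "y", "z": the shift along the world's x, y, z in m; "wx", "wy", "wz": the turn, a rotation vector about the world's x, y, z in rad; "gripper": the finger opening in m, from 0 to 0.0854. In form: [{"x": .., "y": .., "z": .., "wx": .., "wy": .., "wz": .., "gripper": ..}, ...]. A call has 1 to 12 rows; each row is the pose to reach, as a shift and turn from the pose commanded when the call began; what a row does not reach only later rows make up. A row lasts 1/12 s, in which the tool goes at most 41.7 mm and 7.16 degrees, less where a joint would pass 70% of its speed; a pose out of reach is approached as far as the arm can. A call with a gripper value outside its range is refused whole. The fingers move at their own pace and stop on an object; the grip force is fixed at half the most. Time passes only in rows, so rows that repeat a pose let the fingers close. It gives the time, the measured TCP pose, the force, the opening and the grip force at its end, in the units of the state.
- r.read_state(): the state, without advancing time (a new reading comes with each control period).
- r.camera(name): name is "side" or "top"; returns (picture, depth): 480x640x3 uint8, red, green, blue; 480x640 float32, m along the optical axis (not along the pixel's ray), 0 where there is no reading.
- r.camera_params(name): a dict with "K" (3x3 intrinsics, pixels), "eye" and "attitude" of the camera in the world. Camera axes: x right, y up, looking along -z (the intrinsics and any distortion apply to the point x, -y, -z); pixel columns grow to the right and rows downward; lengths in m; the calibration is good to about 2 mm. A picture is of the moment at which its call begins. camera_params takes no time and is no camera call.
- r.close_job(): hands the job in; it is judged then, once.
The state is a dict: "time_s": time; "joint_positions": joint angles; "qd": joint speeds; "joint_torque": joint torques, N m; "tcp_pos": TCP position; "eef_rot": TCP orientation; "contact_force": force on the tool from outside, world axes, zero at the start; "ft_torque": the same for the moment, N m; "finger_gap": opening from 0.0 (shut) to 1.0 (fully open); "finger_force": force on a finger pad.
Only numpy, scipy, OpenCV 4.12 (cv2) and the standard library are available. Lean on these libraries where they do the work, as an engineer would, in place of code of your own. Each camera call takes 0.05 s, during which the arm holds its last target. There are 200 camera calls.

## Task

Pick up the hooked rod, reach it in under the guard bars to hook the bolt's post and draw the bolt fully back towards the open front of its tunnel (move the bolt only with the rod, never with the gripper), and lay the rod back down with its handle flat on the black rubber mat. Then raise the clear flap right over until it rests open by itself, take out the turned lidded box and stand it upright in the middle of the round cork mat, never tipping it over. Leave the dish in the compartment and the other things on the bench where they are.

Things in the scene. Friction and masses are not known exactly. Their poses are not given: they have to be found in the camera images.
- guard_box: blue steel guard box fixed to the bench, 170 (x) by 310 (y) mm, walls 90 high and 8 thick. Origin: centre of its underside; x points from its front to its hinge side, y to its left. Left part: compartment under the clear flap, inside x -77..77, y -42..147 mm, floor top at z 8. Right part: the bolt's tunnel (see tunnel_mouth). It moves and turns from start to start
- tunnel_mouth (a point): middle of the bolt tunnel's open front at z 50; in guard_box x -40, y -98.5 mm; axes as guard_box. Tunnel inside: y -147..-50 of guard_box, z 8..96, back wall at x 77. Its roof: 8 mm steel bars, centres at z 100, across at x -36, 10, 62, one lengthwise at y -70. Between y -70 and -50 the flap's locking tongue hangs at x 0, down to z 50
- bolt (a joint): sliding bolt in the tunnel, m: about 0 when shut (it then bars the flap's tongue, so the flap cannot open), grows as it is drawn towards the front (-x of guard_box), 0.050 fully drawn at a hard stop. Friction about 2.5 N; it stays where it is left. A flat bar, top at z 36, carries the post and, 20 to 50 mm in front of it, a locking lug up to z 70 (y -79..-52 of guard_box)
- bolt_post (a point): upright round steel post of the bolt, 14 mm diameter, standing from z 36 to 82 above the bench; this point is on its axis at z 59. In guard_box it is at x 35, y -82 mm when the bolt is shut, x -15 when drawn. Axes as guard_box
- flap (a joint): clear flap over the compartment, rad: 0 shut and level, grows as its front edge rises, stop at 1.9; hinged at the far (+x) edge, 0.25 kg, no latch but the bolt. It falls shut from below upright (about 1.56) and falls open to the stop by itself from beyond it. When open, its tongue juts 44 mm towards the robot at its right edge
- flap_handle (a point): middle of the flap's round bar handle, 10 mm thick, 110 long along y, 36 mm above the flap's top, 168 mm from the hinge towards the front (and 39 above it). z 133 above the bench when shut. Axes turn with the flap
- flap_hinge (a point): on the flap's hinge axis (along guard_box y), at z 94 above the bench, at the middle of the flap; in guard_box x 83, y 52.5 mm. Its axes turn with the flap
- hook_rod: hooked rod, about 0.16 kg: wooden handle 100 long (x) by 24 wide (y) by 32 high (z), then an 8 mm steel shaft along +x at z 16 to x 165 mm, where it turns square to the +y side and ends at y 32. Origin: centre of the handle's underside. It starts lying on the rubber mat on the handle's flat underside, shaft pointing away from the robot, hook to the left (+y)
- hook_rod_hook (a point): middle of the hook's side arm (8 mm thick, along y from the shaft): in hook_rod x 165, y 14, z 16 mm. Axes as hook_rod
- rubber_mat: black rubber mat fixed to the bench, 300 (x) by 140 (y) by 4 mm; origin: centre of its underside. It and the cork mat swap sides
- cork_mat: round cork mat fixed to the bench, 140 mm diameter, 8 thick; origin: centre of its underside
- turned_box: pale turned wooden lidded box, upright, 54 mm diameter up to height 66, with a 24 mm knob on top to height 80, 0.12 kg. Origin: centre of its underside. Starts upright on the compartment's floor (8 mm up)
- turned_dish: shallow pale turned dish, 70 mm diameter, 30 high, in the compartment beside the box (they swap places); stays there. Origin: centre of its underside
- sanding_block: cork sanding block 110 by 60 by 39 mm on the bench before the guard box, to be left alone. Origin: centre of its underside
- straight_scraper: scraper with a handle like the rod's but a straight flat blade and no hook, about 230 mm long, at the far left of the bench, to be left alone. Origin: centre of its handle's underside
- mallet: hammer lying at the far right of the bench, to be left alone. Origin: its underside
- oil_bottle: amber bottle 66 mm diameter, 160 high, at the left, to be left alone. Origin: centre of its underside
- wax_tin: metal tin 80 mm diameter, 60 high, at the back right, to be left alone. Origin: centre of its underside
- wood_blank: wooden disc 110 mm diameter, 40 high, at the right, to be left alone. Origin: centre of its underside
There are look-alikes about, which are no part of the job. Leave any green look-alike of the hook_rod alone.

How it is judged:
By the outcome, as a careful person would: the job done as asked, in the order asked, and still so for the second after the job is handed in, with the robot touching nothing.
It also fails if it takes over 72 s, if anything falls off the work surface, if the arm or the gripper's body presses on something with over 40 N, if the wrist force passes 120 N, or if a joint passes its speed limit or range.

## Working session

There is one attempt and no reset: what is moved stays moved. The work goes in short steps, Python scripts to look and compute and a shell command to move; the robot and the scene stay as the last step left them, time stands still between calls to the robot, and variables do not carry over. Pictures are saved under pics/ and viewed, at most 10 in all, crops included, and the job is handed in when it is done.

```bash
ls; mkdir -p pics
cat > h.py <<'E'
import numpy as np, cv2
from bench import r
from scipy.spatial.transform import Rotation as R
def att(p):
    a=np.array(p["attitude"],float)
    return a if a.shape==(3,3) else (R.from_euler('xyz',a).as_matrix() if a.size==3 else R.from_quat(a).as_matrix())
def pts(name,d):
    p=r.camera_params(name);K=np.array(p["K"]);v,u=np.mgrid[0:480,0:640]
    c=np.stack([(u-K[0,2])/K[0,0]*d,-(v-K[1,2])/K[1,1]*d,-d],-1)
    return c@att(p).T+np.array(p["eye"])
def ray(name,uv,z):
    p=r.camera_params(name);K=np.array(p["K"]);u,v=uv
    c=att(p)@np.array([(u-K[0,2])/K[0,0],-(v-K[1,2])/K[1,1],-1]);e=np.array(p["eye"])
    return e+c*(z-e[2])/c[2]
def proj(name,P):
    p=r.camera_params(name);K=np.array(p["K"]);c=att(p).T@(np.array(P)-np.array(p["eye"]))
    return np.array([K[0,0]*c[0]/-c[2]+K[0,2],K[1,1]*-c[1]/-c[2]+K[1,2]])
def shot(name,tag):
    im,d=r.camera(name);cv2.imwrite(f"pics/{tag}.png",im[:,:,::-1]);np.savez(f"pics/{tag}.npz",im=im,d=d);return im,d
E
python3 - <<'E'
from h import *
for n in("top","side"):
    print(r.camera_params(n)); im,d=shot(n,n+"0"); P=pts(n,d); print(P[240,320],P[400,100],(d>0).mean())
print(r.read_state(),r.nose_length)
E
```

```text
pics
{'K': array([[574.07732654,   0.        , 318.74419178],
       [  0.        , 574.07732654, 250.817337  ],
       [  0.        ,   0.        ,   1.        ]]), 'eye': array([0.48822793, 0.06125856, 1.79518957]), 'attitude': array([ 4.56882888e-02, -9.22469731e-04, -1.55968391e+00])}
[0.59566076 0.05727708 0.13341724] [0.10180348 0.73036516 0.00387503] 0.9959928385416666
{'K': array([[610.20213531,   0.        , 313.78124614],
       [  0.        , 610.20213531, 232.9939896 ],
       [  0.        ,   0.        ,   1.        ]]), 'eye': array([-0.52865431, -1.01741296,  1.20126472]), 'attitude': array([ 0.95139064,  0.02417085, -0.81112056])}
[0.59174727 0.0575723  0.06692678] [-0.19594397  0.06762574  0.00256988] 0.9826171875
{'time_s': 0.1, 'joint_positions': array([-1.32151074,  0.59202777,  0.04832232,  1.60970932, -0.03330155,
        0.94271754, -0.03370748]), 'qd': array([ 0.0004431 , -0.00355527,  0.00263524, -0.00223859, -0.00157205,
       -0.00211728,  0.00405213]), 'joint_torque': array([ 4.85193363e-03, -5.50001585e+01,  1.55340225e+00, -1.98823965e+01,
        9.74680443e-03,  3.82331389e-03,  1.39857683e-06]), 'tcp_pos': array([0.24343247, 0.68212144, 0.2382497 ]), 'eef_rot': array([-3.13953956e+00,  1.23876447e-04,  2.79886373e+00]), 'contact_force': array([ 0.58316402,  0.07389394, -0.54906864]), 'ft_torque': array([-0.01444944, -0.03819023, -0.01418547]), 'finger_force': 0.0, 'finger_gap': 1.0009619806643677} 0.008
```

View pics/top0.png

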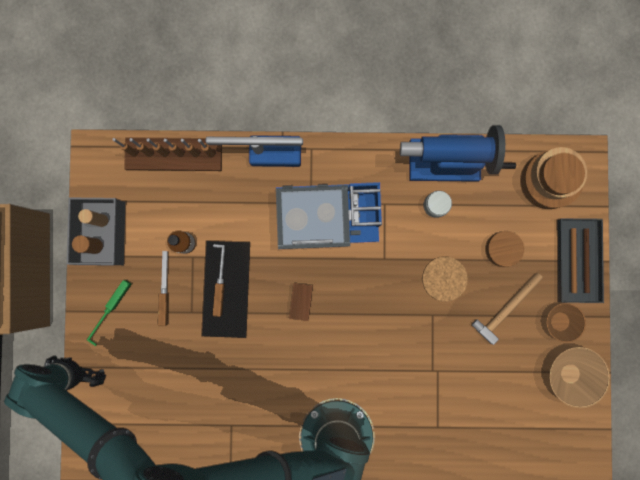

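View pics/side0.png

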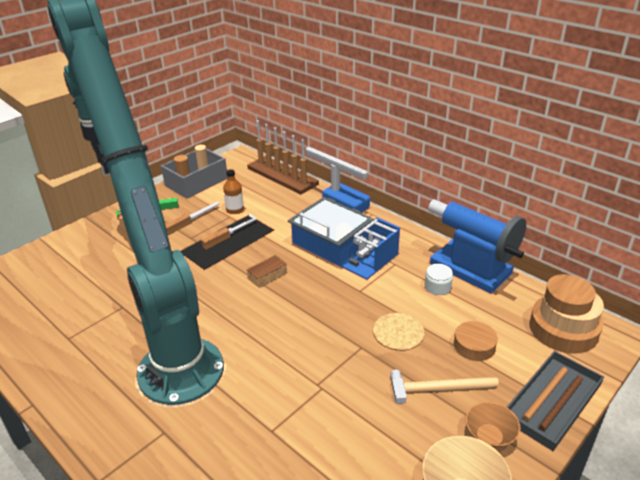

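Run:
```python
from h import *
z=np.load('pics/top0.npz');im,d=z['im'],z['d']
zs=np.load('pics/side0.npz')
a=cv2.resize(im[175:345,190:390,::-1],None,fx=4,fy=4,interpolation=cv2.INTER_CUBIC)[:600]
b=cv2.resize(zs['im'][195:285,175:405,::-1],None,fx=3,fy=3)
cv2.imwrite('pics/cropa.png',a[:600]); 
P=pts('top',d)
hsv=cv2.cvtColor(im,cv2.COLOR_RGB2HSV)
dark=((hsv[...,2]<40)).astype(np.uint8); dark[:,:195]=0; dark[:,255:]=0; dark[:235]=0;dark[342:]=0
c=max(cv2.findContours(cv2.morphologyEx(dark,cv2.MORPH_CLOSE,np.ones((25,25))),0,2)[0],key=cv2.contourArea);rc=cv2.minAreaRect(c)
print('mat',rc,[ray('top',q,.004)[:2] for q in cv2.boxPoints(rc)],ray('top',rc[0],.004))
sub=np.zeros_like(dark);sub[240:330,207:243]=1
hd=((hsv[...,1]>90)&(hsv[...,2]>70)&(sub>0)).astype(np.uint8)
c=max(cv2.findContours(hd,0,2)[0],key=cv2.contourArea);rc=cv2.minAreaRect(c);print('handle',rc,[ray('top',q,.036)[:2] for q in cv2.boxPoints(rc)],ray('top',rc[0],.036))
br=((hsv[...,1]<60)&(hsv[...,2]>120)&(sub>0)).astype(np.uint8);v,u=np.nonzero(br)
for vv in range(v.min(),v.max()+1): print(vv,u[v==vv].min(),u[v==vv].max(),ray('top',(u[v==vv].mean(),vv),.02)[:2].round(4))
# cork
ck=np.zeros_like(dark);ck[250:310,415:475]=((hsv[250:310,415:475,0]<22)&(hsv[250:310,415:475,2]>165))
c=max(cv2.findContours(cv2.morphologyEx(ck,cv2.MORPH_OPEN,np.ones((5,5))),0,2)[0],key=cv2.contourArea);e=cv2.minEnclosingCircle(c);print('cork',e,ray('top',e[0],.008),e[1]/574*1.79)
bl=np.zeros_like(dark);bl[178:255,268:390]=((hsv[178:255,268:390,0]>95)&(hsv[178:255,268:390,0]<130)&(hsv[178:255,268:390,1]>40))
c=np.concatenate([k for k in cv2.findContours(bl,0,2)[0] if cv2.contourArea(k)>30]);rc=cv2.minAreaRect(c);print('gb',rc,[ (q,ray('top',q,.09)[:2]) for q in cv2.boxPoints(rc)])
```

```text
mat ((225.63082885742188, 288.8595886230469), (42.13010787963867, 93.502197265625), 2.385944128036499) [array([0.30567191, 0.41777109]), array([0.59608305, 0.41151639]), array([0.59206215, 0.2798972 ]), array([0.30170151, 0.28712479])] [0.44834071 0.34908752 0.004     ]
handle ((217.6003875732422, 299.5956726074219), (8.403072357177734, 32.789310455322266), 4.969740390777588) [array([0.36727889, 0.3840398 ]), array([0.46688418, 0.37730295]), array([0.46494524, 0.35165634]), array([0.36534938, 0.35845937])] [0.41604977 0.36786872 0.036     ]
245 214 222 [0.584  0.3726]
246 215 223 [0.5809 0.3695]
247 222 223 [0.5779 0.3586]
248 222 223 [0.5748 0.3585]
249 222 223 [0.5717 0.3585]
250 222 223 [0.5686 0.3584]
251 222 223 [0.5655 0.3584]
252 222 223 [0.5624 0.3583]
253 222 223 [0.5593 0.3583]
254 222 222 [0.5562 0.3597]
255 221 222 [0.5531 0.3612]
256 221 222 [0.55   0.3612]
257 221 222 [0.5469 0.3611]
258 221 222 [0.5438 0.3611]
259 221 222 [0.5407 0.361 ]
260 221 222 [0.5376 0.3609]
261 221 222 [0.5345 0.3609]
262 221 222 [0.5314 0.3608]
263 221 222 [0.5283 0.3608]
264 221 222 [0.5253 0
[... 374 characters left out ...]
 219 220 [0.482  0.3661]
279 219 221 [0.4789 0.3645]
280 218 221 [0.4758 0.3659]
281 218 221 [0.4727 0.3659]
282 218 221 [0.4696 0.3658]
283 218 220 [0.4665 0.3673]
cork ((437.0, 279.5), 4.031229019165039) [ 0.48476624 -0.30821433  0.008     ] 0.012571254258371812
gb ((363.8448486328125, 212.13792419433594), (59.7097053527832, 35.045196533203125), 85.2363510131836) [(array([343.90347, 183.84137], dtype=float32), array([ 0.76746143, -0.01242939])), (array([378.8276 , 180.93103], dtype=float32), array([ 0.77739612, -0.11678266])), (array([383.78622, 240.43448], dtype=float32), array([ 0.59929304, -0.13266975])), (array([348.8621 , 243.34482], dtype=float32), array([ 0.58945671, -0.02880591]))]
```

View pics/cropa.png

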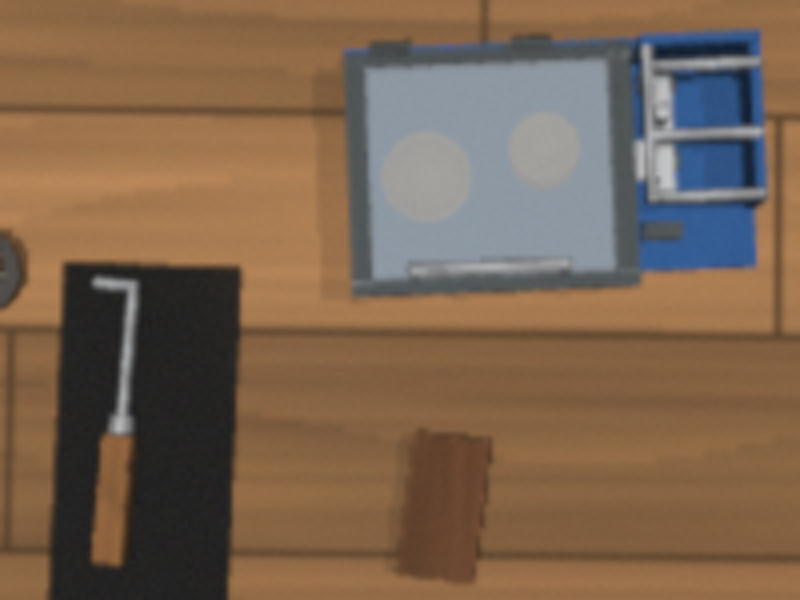

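Run:
```python
from h import *
z=np.load('pics/top0.npz');im,d=z['im'],z['d'];P=pts('top',d)
hsv=cv2.cvtColor(im,cv2.COLOR_RGB2HSV)
box=np.zeros((480,640),bool);box[175:260,265:395]=1
zz=P[...,2]
def rep(n,m):
    q=P[m];print(n,m.sum(),'mean',q.mean(0).round(4));return q
h=rep('handle',box&(zz>.120)&(zz<.145)); 
def fit(q,a,b):
    k=np.polyfit(q[:,a],q[:,b],1);return k
print(fit(h,1,0),h[:,1].min(),h[:,1].max())
t=np.zeros_like(box);t[175:260,351:395]=1
g=(hsv[...,1]<90)&(hsv[...,2]>130)
v,u=np.nonzero(t&g)
for vv in range(v.min(),v.max()+1):
    k=u[v==vv]; print(vv,''.join('#' if (t&g)[vv,x] else '.' for x in range(345,392)),' '.join('%3d'%(zz[vv,x]*1000) for x in range(346,388,3)))
w=rep('walltop',box&t&(zz>.08)&(zz<.096)&(hsv[...,1]>120))
f=rep('flap',box&(zz>.085)&(zz<.112)&~t); print(f[:,:2].min(0),f[:,:2].max(0))
# discs under flap
s=cv2.inRange(hsv,(0,0,0),(60,60,255)); ss=np.zeros_like(s);ss[195:240,282:340]=s[195:240,282:340]
ss=cv2.morphologyEx(ss,cv2.MORPH_OPEN,np.ones((5,5)))
for c in cv2.findContours(ss,0,2)[0]:
    if cv2.contourArea(c)>60: print('disc',cv2.minEnclosingCircle(c),[ray('top',cv2.minEnclosingCircle(c)[0],k).round(4) for k in(.038,.074)])
ck=np.zeros_like(box);ck[250:310,415:475]=1
q=rep('cork',ck&(zz>.0055)&(zz<.02))
b=cv2.inRange(hsv,(0,0,0),(30,140,255));b[~ck]=0;b=cv2.morphologyEx(cv2.medianBlur(b,5),cv2.MORPH_CLOSE,np.ones((7,7)))
c=max(cv2.findContours(b,0,2)[0],key=cv2.contourArea);e=cv2.minEnclosingCircle(c);print(e,ray('top',e[0],.008))
print(hsv[280,445],hsv[280,480])
```

```text
handle 138 mean [0.5921 0.0808 0.1364]
[-0.04509003  0.59573487] 0.02242556021944917 0.13830208301782893
182 ...................................#...........  -2   2  -1   0  10   2   1  -3 103 100 103 100  -4   3
183 ...............................................   0  -9 102 106 107 107 107 103 102 107 106 106   0   0
184 ...............................................  89  89 105 105 100 106 108  97 103 107 100 101  -4   1
185 ............................................... 100  95 101 105  96 110  95 103  96  96  98 104   5   6
186 ......##...........................#........... 100  92  98  84  92  83  81  80  81  71  79  98  -7   3
187 ......##...........................#...........  92  80  96  66  70  70  63  61  52  60  77 104   5   0
188 ......##...........................#...........  98  53  97  58  42  44  41  46  33  34  71  99  -8   5
189 ......##.........................###...........  96  30 106  31  33  98  95  99 107 104  99  94   0   4
190 ......##...########################............  99  12  97 102 109 104 105 106 105  98 1795 106   5   4
191 ......###.########
[... 5523 characters left out ...]
##................... 102  97   0  -2   2  -3  -2   4   0  -5  -5   0  -5   0
243 ......#........................................  94  93  -1  -4  -4   0  -9   0   0  -2  -1   3   6   5
walltop 46 mean [ 0.7339 -0.0957  0.0895]
flap 4355 mean [0.6721 0.0808 0.0973]
[ 0.5723794 -0.0305884] [0.76897846 0.19030135]
disc ((296.25, 218.75), 10.636123657226562) [array([0.6664, 0.1307, 0.038 ]), array([0.6628, 0.1293, 0.074 ])]
disc ((325.4220886230469, 211.88961791992188), 8.864632606506348) [array([0.6886, 0.0413, 0.038 ]), array([0.6845, 0.0417, 0.074 ])]
cork 1291 mean [ 0.4881 -0.3304  0.0096]
((444.5, 279.5), 40.32999038696289) [ 0.48502538 -0.3315418   0.008     ]
[ 15 122 150] [ 14 128 131]
```

Run:
```python
from h import *
from scipy.optimize import least_squares
z=np.load('pics/top0.npz');im,d=z['im'],z['d'];P=pts('top',d)
g=im.astype(float).sum(2)
zz=P[...,2]
xs=[];ys=[]
# cross bars: centroid of high-z pixels per column
for c in range(360,377):
    for a,b,x in((187,194,.062),(204,211,.010),(220,227,-.036)):
        w=np.clip(g[a:b,c]-np.median(np.r_[g[a-3:a,c],g[b:b+3,c]])-40,0,None)
        xs.append((*ray('top',(c,(w*np.arange(a,b)).sum()/w.sum()),.102)[:2],x))
for v in list(range(212,220)):
    pass
for v in range(195,222):
    r0=g[v,349:355]; 
    hi=[u for u in range(349,356) if zz[v,u]>.088 and u>349]
    ys.append((*ray('top',(np.mean(hi),v),.102)[:2],-.070)) if hi else 0
h=P[175:260,265:395].reshape(-1,3);h=h[(h[:,2]>.12)&(h[:,2]<.145)]
def tf(p,q):
    c,s=np.cos(p[2]),np.sin(p[2]);dx,dy=q[:,0]-p[0],q[:,1]-p[1];return c*dx+s*dy,-s*dx+c*dy
xs=np.array(xs);ys=np.array(ys)
def res(p):
    return np.r_[(tf(p,xs)[0]-xs[:,2]),(tf(p,h)[0]+.085)*.6,(tf(p,ys)[1]+.070)]
s=least_squares(res,[.68,.03,.05],loss='soft_l1',f_scale=.002);p=s.x;print('pose',p)
for n,q in(('xs',tf(p,xs)[0]-xs[:,2]),('h',tf(p,h)[0]+.085),('ys',tf(p,ys)[1]+.07)):print(n,q.mean(),q.std())
print('handle y mid',tf(p,h)[1].min(),tf(p,h)[1].max(),'want -2.5..107.5')
print('post',[tf(p,ray('top',(355.7,202),.082)[None])])
for n,q,k in(('box',(325.4,211.9),.074),('dish',(296.3,218.75),.038)): print(n,np.array(tf(p,ray('top',q,k)[None])).ravel())
c,sn=np.cos(p[2]),np.sin(p[2])
for n,q in dict(mouth=(-.04,-.0985),post=(.035,-.082),handle=(-.085,.0525),hinge=(.083,.0525)).items(): print(n,p[0]+c*q[0]-sn*q[1],p[1]+sn*q[0]+c*q[1])
Q=lambda a:np.array([p[0]+c*a[0]-sn*a[1],p[1]+sn*a[0]+c*a[1],a[2]])
# overlay on both views for check
for n in('top','side'):
    I=cv2.resize(np.load(f'pics/{n}0.npz')['im'][:,:,::-1],None,fx=4,fy=4,interpolation=cv2.INTER_CUBIC)
    for a in[(.062,-.07,.104),(-.036,-.07,.104),(-.036,-.147,.104),(.062,-.147,.104),(.035,-.082,.082),(-.085,-.0025,.133),(-.085,.1075,.133),(-.085,-.155,.008)]:
        cv2.circle(I,tuple(int(k) for k in proj(n,Q(a))*4+2),3,(0,0,255),-1)
    C=I[700:1000,1050:1570] if n=='top' else I[780:1130,1130:1630]
    cv2.imwrite(f'pics/ov_{n}.png',C)
a,b=cv2.imread('pics/ov_top.png'),cv2.imread('pics/ov_side.png');W=520
cv2.imwrite('pics/ov.png',cv2.resize(np.vstack([cv2.copyMakeBorder(k,0,0,0,W-k.shape[1],0) for k in(a,b)]),None,fx=.92,fy=.92))
```

```text
pose [0.67951421 0.03304304 0.04859216]
xs 2.605818667792526e-05 0.000335728505781412
h 1.439731278035328e-07 0.002989373872186687
ys -0.00024299596791618492 0.0015017474207675162
handle y mid -0.006505745603804982 0.10967865888594143 want -2.5..107.5
post [(array([0.03083777]), array([-0.08329314]))]
box [0.00534596 0.00851878]
dish [-0.00834875  0.09804481]
mouth 0.6443458712591705 -0.06728361192962762
post 0.7184558886337098 -0.0471601101283635
handle 0.5920644590183531 0.08135236599666625
hinge 0.7598661574222362 0.08951263638264356
```

View pics/ov.png

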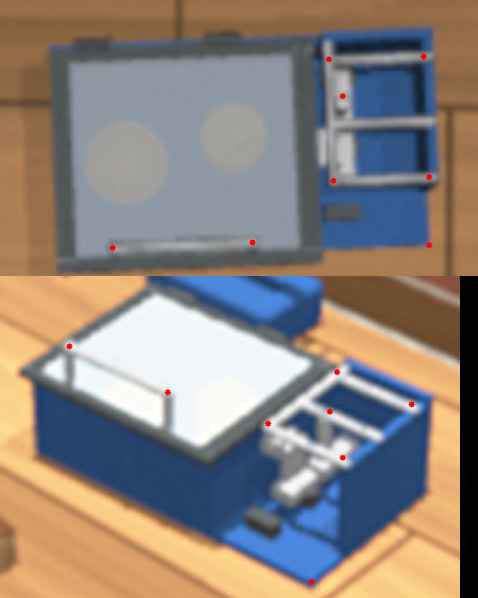

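```bash
python3 -m inch '[{"x":0.172,"y":-0.315,"z":-0.1,"wz":0.273,"gripper":0.06},{"x":0.172,"y":-0.315,"z":-0.1,"wz":0.273,"gripper":0.06},{"x":0.172,"y":-0.315,"z":-0.1,"wz":0.273,"gripper":0.06},{"x":0.172,"y":-0.315,"z":-0.1,"wz":0.273,"gripper":0.06},{"x":0.172,"y":-0.315,"z":-0.1,"wz":0.273,"gripper":0.06},{"x":0.172,"y":-0.315,"z":-0.1,"wz":0.273,"gripper":0.06},{"x":0.172,"y":-0.315,"z":-0.1,"wz":0.273,"gripper":0.06},{"x":0.172,"y":-0.315,"z":-0.1,"wz":0.273,"gripper":0.06},{"x":0.172,"y":-0.315,"z":-0.1,"wz":0.273,"gripper":0.06},{"x":0.172,"y":-0.315,"z":-0.1,"wz":0.273,"gripper":0.06},{"x":0.172,"y":-0.315,"z":-0.1,"wz":0.273,"gripper":0.06},{"x":0.172,"y":-0.315,"z":-0.1,"wz":0.273,"gripper":0.06}]'
```

```text
schema error: expected keys x, y, z, wx, wy, wz, gripper
```

```bash
python3 -m inch '[{"x":0.172,"y":-0.315,"z":-0.1,"wx":0,"wy":0,"wz":0.273,"gripper":0.06},{"x":0.172,"y":-0.315,"z":-0.1,"wx":0,"wy":0,"wz":0.273,"gripper":0.06},{"x":0.172,"y":-0.315,"z":-0.1,"wx":0,"wy":0,"wz":0.273,"gripper":0.06},{"x":0.172,"y":-0.315,"z":-0.1,"wx":0,"wy":0,"wz":0.273,"gripper":0.06},{"x":0.172,"y":-0.315,"z":-0.1,"wx":0,"wy":0,"wz":0.273,"gripper":0.06},{"x":0.172,"y":-0.315,"z":-0.1,"wx":0,"wy":0,"wz":0.273,"gripper":0.06},{"x":0.172,"y":-0.315,"z":-0.1,"wx":0,"wy":0,"wz":0.273,"gripper":0.06},{"x":0.172,"y":-0.315,"z":-0.1,"wx":0,"wy":0,"wz":0.273,"gripper":0.06},{"x":0.172,"y":-0.315,"z":-0.1,"wx":0,"wy":0,"wz":0.273,"gripper":0.06},{"x":0.172,"y":-0.315,"z":-0.1,"wx":0,"wy":0,"wz":0.273,"gripper":0.06},{"x":0.172,"y":-0.315,"z":-0.1,"wx":0,"wy":0,"wz":0.273,"gripper":0.06},{"x":0.172,"y":-0.315,"z":-0.1,"wx":0,"wy":0,"wz":0.273,"gripper":0.06}]'
```

```text
time_s: 1.1
tcp_pos: [0.4157, 0.3681, 0.1392]
eef_rot: [3.141, -0.0, 3.071]
contact_force: [-0.0, 0.3, 0.1]
finger_gap: 0.704
finger_force: 0.0
```

```bash
python3 -m inch '[{"x":0,"y":0,"z":-0.04,"wx":0,"wy":0,"wz":0,"gripper":0.06},{"x":0,"y":0,"z":-0.08,"wx":0,"wy":0,"wz":0,"gripper":0.06},{"x":0,"y":0,"z":-0.105,"wx":0,"wy":0,"wz":0,"gripper":0.06},{"x":0,"y":0,"z":-0.121,"wx":0,"wy":0,"wz":0,"gripper":0.06},{"x":0,"y":0,"z":-0.121,"wx":0,"wy":0,"wz":0,"gripper":0.06},{"x":0,"y":0,"z":-0.121,"wx":0,"wy":0,"wz":0,"gripper":0},{"x":0,"y":0,"z":-0.121,"wx":0,"wy":0,"wz":0,"gripper":0},{"x":0,"y":0,"z":-0.121,"wx":0,"wy":0,"wz":0,"gripper":0},{"x":0,"y":0,"z":-0.121,"wx":0,"wy":0,"wz":0,"gripper":0},{"x":0,"y":0,"z":-0.121,"wx":0,"wy":0,"wz":0,"gripper":0},{"x":0,"y":0,"z":-0.121,"wx":0,"wy":0,"wz":0,"gripper":0}]'
```

```text
time_s: 2.02
tcp_pos: [0.4164, 0.3693, 0.02]
eef_rot: [3.139, 0.002, 3.072]
contact_force: [-1.8, -0.2, 7.4]
finger_gap: 0.27
finger_force: 59.9
```

```bash
python3 -m inch '[{"x":0,"y":0,"z":0.03,"wx":0,"wy":0,"wz":0,"gripper":0},{"x":0,"y":0,"z":0.07,"wx":0,"wy":0,"wz":0,"gripper":0},{"x":0,"y":0,"z":0.11,"wx":0,"wy":0,"wz":0,"gripper":0},{"x":0,"y":-0.02,"z":0.145,"wx":0,"wy":0,"wz":0,"gripper":0},{"x":0.005,"y":-0.05,"z":0.17,"wx":0,"wy":0,"wz":0.02,"gripper":0},{"x":0.01,"y":-0.09,"z":0.17,"wx":0,"wy":0,"wz":0.04,"gripper":0},{"x":0.015,"y":-0.13,"z":0.17,"wx":0,"wy":0,"wz":0.06,"gripper":0},{"x":0.02,"y":-0.17,"z":0.17,"wx":0,"wy":0,"wz":0.08,"gripper":0},{"x":0.025,"y":-0.21,"z":0.17,"wx":0,"wy":0,"wz":0.1,"gripper":0},{"x":0.03,"y":-0.25,"z":0.17,"wx":0,"wy":0,"wz":0.119,"gripper":0},{"x":0.035,"y":-0.29,"z":0.17,"wx":0,"wy":0,"wz":0.119,"gripper":0},{"x":0.04,"y":-0.33,"z":0.17,"wx":0,"wy":0,"wz":0.119,"gripper":0}]'
python3 -m inch '[{"x":0.002,"y":-0.04,"z":0,"wx":0,"wy":0,"wz":0,"gripper":0},{"x":0.004,"y":-0.08,"z":0,"wx":0,"wy":0,"wz":0,"gripper":0},{"x":0.005,"y":-0.12,"z":0,"wx":0,"wy":0,"wz":0,"gripper":0},{"x":0.005,"y":-0.149,"z":0,"wx":0,"wy":0,"wz":0,"gripper":0},{"x":0.005,"y":-0.149,"z":-0.03,"wx":0,"wy":0,"wz":0,"gripper":0},{"x":0.005,"y":-0.149,"z":-0.06,"wx":0,"wy":0,"wz":0,"gripper":0},{"x":0.005,"y":-0.149,"z":-0.07,"wx":0,"wy":0,"wz":0,"gripper":0},{"x":0.005,"y":-0.149,"z":-0.07,"wx":0,"wy":0,"wz":0,"gripper":0}]'
python3 - <<'E'
from h import *
im,d=shot('top','t1'); P=pts('top',d)
cv2.imwrite('pics/t1c.png',cv2.resize(im[170:350,300:500,::-1],None,fx=3,fy=3,interpolation=cv2.INTER_CUBIC))
E
```

```text
time_s: 3.02
tcp_pos: [0.455, 0.0356, 0.1887]
eef_rot: [-3.141, 0.0, -3.092]
contact_force: [0.7, -0.6, -1.9]
finger_gap: 0.264
finger_force: 59.6
time_s: 3.68
tcp_pos: [0.4583, -0.1109, 0.1165]
eef_rot: [3.14, -0.006, -3.092]
contact_force: [-0.6, -0.2, -2.0]
finger_gap: 0.272
finger_force: 59.5
```

View pics/t1c.png

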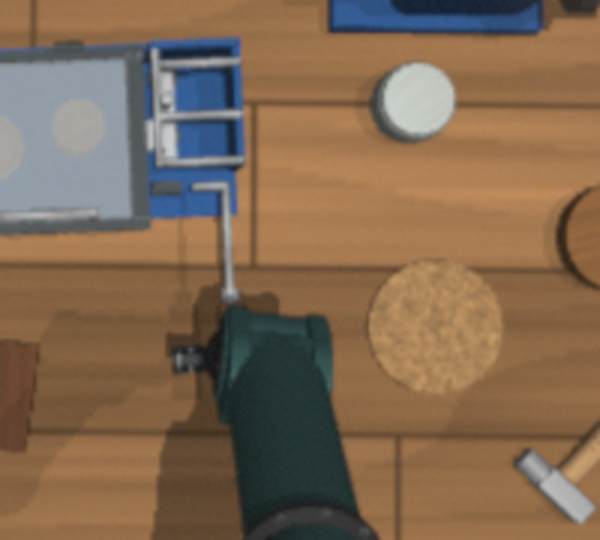

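```bash
cat >> h.py <<'E'
G=(0.6795,0.0330,0.0486)
def gb(p):
    c,s=np.cos(G[2]),np.sin(G[2]);x,y=p[0]-G[0],p[1]-G[1];return np.array([c*x+s*y,-s*x+c*y]).round(4)
def wd(x,y):
    c,s=np.cos(G[2]),np.sin(G[2]);return np.array([G[0]+c*x-s*y,G[1]+s*x+c*y]).round(4)
E
python3 - <<'E'
from h import *
z=np.load('pics/t1.npz');im,d=z['im'],z['d'];g=im.astype(int)
m=((im.max(2).astype(int)-im.min(2))<45)&(im.min(2)>105)
m[:228]=0;m[272:]=0;m[:,:360]=0;m[:,:][:,382:]=0
for v in range(228,270):
    u=np.nonzero(m[v])[0]
    if len(u): print(v,u.min(),u.max(),gb(ray('top',(u.mean(),v),.120)),gb(ray('top',(u.min()-.5,v),.12)))
print(gb(r.read_state()['tcp_pos']))
P=pts('top',d);q=P[m];q=q[(q[:,2]>.09)&(q[:,2]<.15)];print(np.median(q[:,2]), [ (round(a,3),np.median(q[abs(q[:,0]-a)<.01,2]).round(4)) for a in(.52,.56,.6,.62)])
E
```

```text
228 378 378 [-0.0529 -0.1427] [-0.0528 -0.1412]
229 378 378 [-0.0558 -0.1426] [-0.0558 -0.1411]
230 378 378 [-0.0587 -0.1425] [-0.0587 -0.141 ]
231 364 375 [-0.0608 -0.1175] [-0.0601 -0.0999]
232 364 375 [-0.0637 -0.1174] [-0.063  -0.0998]
233 374 375 [-0.0672 -0.1319] [-0.067  -0.1289]
234 374 375 [-0.0701 -0.1317] [-0.07   -0.1288]
235 374 375 [-0.073  -0.1316] [-0.0729 -0.1287]
236 374 376 [-0.076  -0.1329] [-0.0758 -0.1286]
237 374 376 [-0.0789 -0.1328] [-0.0788 -0.1284]
238 374 376 [-0.0819 -0.1327] [-0.0817 -0.1283]
239 374 376 [-0.0848 -0.1326] [-0.0846 -0.1282]
240 374 376 [-0.0877 -0.1325] [-0.0875 -0.1281]
241 374 378 [-0.0907 -0.1353] [-0.0905 -0.1279]
242 363 377 [-0.093  -0.1161] [-0.0922 -0.0957]
243 374 376 [-0.0965 -0.1321] [-0.0963 -0.1277]
244 374 376 [-0.0994 -0.132 ] [-0.0993 -0.1276]
245 374 376 [-0.1023 -0.1318] [-0.1022 -0.1275]
246 374 376 [-0.1053 -0.1317] [-0.1051 -0.1273]
247 375 376 [-0.1082 -0.1331] [-0.1081 -0.1301]
248 375 376 [-0.1112 -0.1329] [-0.1111 -0.13  ]
249 375 376 [-0.1141 -0.1328] [-0.114  -0.1299]
250 375 376 [-0.117  -0.1327] [-0.1169 -0.12
[... 365 characters left out ...]
332] [-0.1403 -0.1288]
259 375 377 [-0.1434 -0.133 ] [-0.1432 -0.1287]
260 375 377 [-0.1463 -0.1329] [-0.1461 -0.1285]
261 375 377 [-0.1492 -0.1328] [-0.149  -0.1284]
262 375 377 [-0.1521 -0.1327] [-0.1519 -0.1283]
263 375 377 [-0.155  -0.1325] [-0.1549 -0.1282]
264 375 377 [-0.1579 -0.1324] [-0.1578 -0.1281]
265 375 377 [-0.1609 -0.1323] [-0.1607 -0.1279]
266 375 378 [-0.1638 -0.1336] [-0.1636 -0.1278]
267 374 378 [-0.1667 -0.1321] [-0.1664 -0.1248]
268 374 378 [-0.1696 -0.1319] [-0.1693 -0.1246]
269 376 378 [-0.1726 -0.1347] [-0.1725 -0.1304]
[-0.2266 -0.1329]
0.11923052921726929 [(0.52, np.float64(0.1238)), (0.56, np.float64(0.1204)), (0.6, np.float64(0.1185)), (0.62, np.float64(0.1179))]
```

```bash
python3 -m inch '[{"x":0,"y":0,"z":-0.03,"wx":0,"wy":0,"wz":0,"gripper":0},{"x":0,"y":0,"z":-0.055,"wx":0,"wy":0,"wz":0,"gripper":0},{"x":0,"y":0,"z":-0.055,"wx":0,"wy":0,"wz":0,"gripper":0},{"x":0.02,"y":0.001,"z":-0.055,"wx":0,"wy":0,"wz":0,"gripper":0},{"x":0.04,"y":0.002,"z":-0.055,"wx":0,"wy":0,"wz":0,"gripper":0},{"x":0.06,"y":0.003,"z":-0.055,"wx":0,"wy":0,"wz":0,"gripper":0},{"x":0.08,"y":0.004,"z":-0.055,"wx":0,"wy":0,"wz":0,"gripper":0},{"x":0.1,"y":0.005,"z":-0.055,"wx":0,"wy":0,"wz":0,"gripper":0},{"x":0.117,"y":0.0057,"z":-0.055,"wx":0,"wy":0,"wz":0,"gripper":0},{"x":0.117,"y":0.0057,"z":-0.055,"wx":0,"wy":0,"wz":0,"gripper":0}]'
```

```text
time_s: 4.57
tcp_pos: [0.5844, -0.1045, 0.0666]
eef_rot: [-3.141, 0.011, -3.09]
contact_force: [1.2, 0.1, -2.4]
finger_gap: 0.268
finger_force: 59.6
```

```bash
python3 -m inch '[{"x":0,"y":0,"z":0,"wx":0,"wy":0,"wz":0,"gripper":0},{"x":0,"y":0.009,"z":0,"wx":0,"wy":0,"wz":0,"gripper":0},{"x":-0.001,"y":0.018,"z":0,"wx":0,"wy":0,"wz":0,"gripper":0},{"x":-0.001,"y":0.026,"z":0,"wx":0,"wy":0,"wz":0,"gripper":0},{"x":-0.001,"y":0.026,"z":0,"wx":0,"wy":0,"wz":0,"gripper":0},{"x":-0.001,"y":0.026,"z":0,"wx":0,"wy":0,"wz":0,"gripper":0}]'
python3 - <<'E'
from h import *
im,d=shot('top','t2')
print(gb(r.read_state()['tcp_pos']))
cv2.imwrite('pics/t2c.png',cv2.resize(im[175:275,330:410,::-1],None,fx=6,fy=6,interpolation=cv2.INTER_CUBIC))
E
```

```text
time_s: 5.07
tcp_pos: [0.5761, -0.078, 0.0633]
eef_rot: [3.141, -0.001, -3.09]
contact_force: [-0.2, -0.1, -2.4]
finger_gap: 0.269
finger_force: 59.5
[-0.1085 -0.1068]
```

View pics/t2c.png

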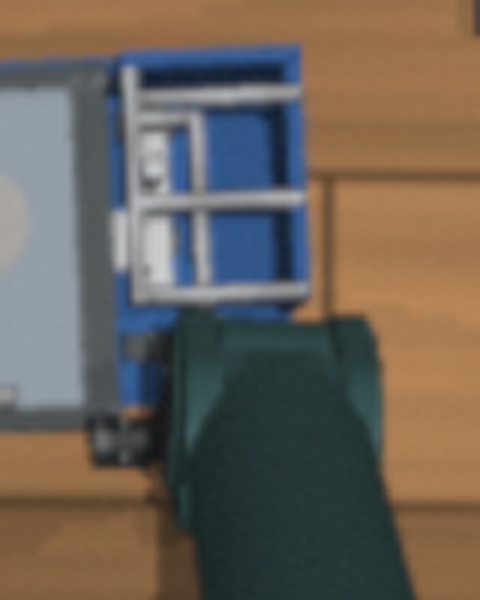

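```bash
python3 -m inch '[{"x":-0.01,"y":-0.0005,"z":0,"wx":0,"wy":0,"wz":0,"gripper":0},{"x":-0.02,"y":-0.001,"z":0,"wx":0,"wy":0,"wz":0,"gripper":0},{"x":-0.03,"y":-0.0015,"z":0,"wx":0,"wy":0,"wz":0,"gripper":0},{"x":-0.04,"y":-0.002,"z":0,"wx":0,"wy":0,"wz":0,"gripper":0},{"x":-0.048,"y":-0.0024,"z":0,"wx":0,"wy":0,"wz":0,"gripper":0},{"x":-0.054,"y":-0.0027,"z":0,"wx":0,"wy":0,"wz":0,"gripper":0},{"x":-0.058,"y":-0.0029,"z":0,"wx":0,"wy":0,"wz":0,"gripper":0},{"x":-0.06,"y":-0.003,"z":0,"wx":0,"wy":0,"wz":0,"gripper":0},{"x":-0.06,"y":-0.003,"z":0,"wx":0,"wy":0,"wz":0,"gripper":0}]'
```

```text
time_s: 5.87
tcp_pos: [0.516, -0.0828, 0.0634]
eef_rot: [-3.141, -0.001, -3.093]
contact_force: [1.4, 0.7, -1.9]
finger_gap: 0.268
finger_force: 59.6
```

```bash
python3 -m inch '[{"x":-0.001,"y":0,"z":0,"wx":0,"wy":0,"wz":0,"gripper":0},{"x":-0.002,"y":0,"z":0,"wx":0,"wy":0,"wz":0,"gripper":0},{"x":-0.002,"y":0,"z":0,"wx":0,"wy":0,"wz":0,"gripper":0}]'
```

```text
time_s: 6.12
tcp_pos: [0.515, -0.0826, 0.0633]
eef_rot: [-3.141, 0.0, -3.093]
contact_force: [1.9, -0.6, -1.4]
finger_gap: 0.271
finger_force: 59.6
```

```bash
python3 -m inch '[{"x":-0.002,"y":0,"z":0,"wx":0,"wy":0,"wz":0,"gripper":0},{"x":-0.003,"y":0,"z":0,"wx":0,"wy":0,"wz":0,"gripper":0},{"x":-0.003,"y":0,"z":0,"wx":0,"wy":0,"wz":0,"gripper":0}]'
python3 -m inch '[{"x":-0.002,"y":0,"z":0,"wx":0,"wy":0,"wz":0,"gripper":0},{"x":-0.003,"y":0,"z":0,"wx":0,"wy":0,"wz":0,"gripper":0},{"x":-0.003,"y":0,"z":0,"wx":0,"wy":0,"wz":0,"gripper":0}]'
python3 - <<'E'
from h import *
im,d=shot('top','t3')
print(gb(r.read_state()['tcp_pos']))
cv2.imwrite('pics/t3c.png',cv2.resize(im[175:275,330:410,::-1],None,fx=6,fy=6,interpolation=cv2.INTER_CUBIC))
E
```

```text
time_s: 6.37
tcp_pos: [0.5142, -0.0825, 0.0636]
eef_rot: [-3.141, 0.005, -3.093]
contact_force: [5.7, -1.1, -4.8]
finger_gap: 0.269
finger_force: 59.3
time_s: 6.62
tcp_pos: [0.514, -0.0823, 0.064]
eef_rot: [-3.141, 0.01, -3.093]
contact_force: [8.7, 0.1, -5.4]
finger_gap: 0.266
finger_force: 59.2
[-0.1709 -0.1071]
```

View pics/t3c.png

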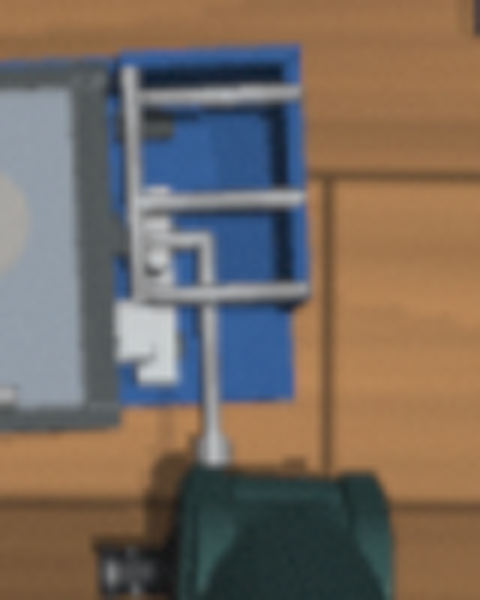

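```bash
python3 -m inch '[{"x":0.008,"y":0,"z":0,"wx":0,"wy":0,"wz":0,"gripper":0},{"x":0.016,"y":0.001,"z":0,"wx":0,"wy":0,"wz":0,"gripper":0},{"x":0.017,"y":-0.008,"z":0,"wx":0,"wy":0,"wz":0,"gripper":0},{"x":0.017,"y":-0.017,"z":0,"wx":0,"wy":0,"wz":0,"gripper":0},{"x":0.017,"y":-0.025,"z":0,"wx":0,"wy":0,"wz":0,"gripper":0},{"x":0.017,"y":-0.025,"z":0,"wx":0,"wy":0,"wz":0,"gripper":0},{"x":0,"y":-0.026,"z":0,"wx":0,"wy":0,"wz":0,"gripper":0},{"x":-0.02,"y":-0.027,"z":0,"wx":0,"wy":0,"wz":0,"gripper":0},{"x":-0.04,"y":-0.028,"z":0,"wx":0,"wy":0,"wz":0,"gripper":0},{"x":-0.06,"y":-0.029,"z":0,"wx":0,"wy":0,"wz":0,"gripper":0},{"x":-0.06,"y":-0.029,"z":0.02,"wx":0,"wy":0,"wz":0,"gripper":0},{"x":-0.06,"y":-0.029,"z":0.055,"wx":0,"wy":0,"wz":0,"gripper":0}]'
python3 -m inch '[{"x":0,"y":0,"z":0.04,"wx":0,"wy":0,"wz":0,"gripper":0},{"x":0,"y":0.01,"z":0.075,"wx":0,"wy":0,"wz":0,"gripper":0},{"x":-0.001,"y":0.05,"z":0.075,"wx":0,"wy":0,"wz":0,"gripper":0},{"x":-0.004,"y":0.09,"z":0.075,"wx":0,"wy":0,"wz":-0.01,"gripper":0},{"x":-0.008,"y":0.13,"z":0.075,"wx":0,"wy":0,"wz":-0.02,"gripper":0},{"x":-0.012,"y":0.17,"z":0.075,"wx":0,"wy":0,"wz":-0.04,"gripper":0},{"x":-0.016,"y":0.21,"z":0.075,"wx":0,"wy":0,"wz":-0.05,"gripper":0},{"x":-0.02,"y":0.25,"z":0.075,"wx":0,"wy":0,"wz":-0.07,"gripper":0},{"x":-0.023,"y":0.29,"z":0.075,"wx":0,"wy":0,"wz":-0.08,"gripper":0},{"x":-0.026,"y":0.33,"z":0.075,"wx":0,"wy":0,"wz":-0.1,"gripper":0},{"x":-0.028,"y":0.37,"z":0.075,"wx":0,"wy":0,"wz":-0.11,"gripper":0},{"x":-0.03,"y":0.41,"z":0.075,"wx":0,"wy":0,"wz":-0.119,"gripper":0}]'
```

```text
time_s: 7.67
tcp_pos: [0.4431, -0.1114, 0.1161]
eef_rot: [3.14, -0.011, -3.094]
contact_force: [1.3, 0.9, -2.6]
finger_gap: 0.272
finger_force: 59.5
time_s: 8.67
tcp_pos: [0.4174, 0.2993, 0.1931]
eef_rot: [-3.14, -0.001, 3.071]
contact_force: [1.3, 0.8, -1.4]
finger_gap: 0.264
finger_force: 59.5
```

```bash
python3 -m inch '[{"x":0,"y":0.03,"z":-0.01,"wx":0,"wy":0,"wz":0,"gripper":0},{"x":0,"y":0.055,"z":-0.035,"wx":0,"wy":0,"wz":0,"gripper":0},{"x":0,"y":0.055,"z":-0.07,"wx":0,"wy":0,"wz":0,"gripper":0},{"x":0,"y":0.055,"z":-0.105,"wx":0,"wy":0,"wz":0,"gripper":0},{"x":0,"y":0.055,"z":-0.135,"wx":0,"wy":0,"wz":0,"gripper":0},{"x":0,"y":0.055,"z":-0.155,"wx":0,"wy":0,"wz":0,"gripper":0},{"x":0,"y":0.055,"z":-0.165,"wx":0,"wy":0,"wz":0,"gripper":0},{"x":0,"y":0.055,"z":-0.17,"wx":0,"wy":0,"wz":0,"gripper":0},{"x":0,"y":0.055,"z":-0.17,"wx":0,"wy":0,"wz":0,"gripper":0}]'
```

```text
time_s: 9.42
tcp_pos: [0.4184, 0.3529, 0.0228]
eef_rot: [-3.14, -0.001, 3.071]
contact_force: [0.0, 0.6, -1.8]
finger_gap: 0.265
finger_force: 59.6
```

```bash
python3 -m inch '[{"x":0,"y":0,"z":-0.002,"wx":0,"wy":0,"wz":0,"gripper":0},{"x":0,"y":0,"z":-0.004,"wx":0,"wy":0,"wz":0,"gripper":0},{"x":0,"y":0,"z":-0.004,"wx":0,"wy":0,"wz":0,"gripper":0}]'
```

```text
time_s: 9.67
tcp_pos: [0.4193, 0.354, 0.0203]
eef_rot: [3.14, 0.001, 3.072]
contact_force: [-0.2, -0.7, -1.3]
finger_gap: 0.268
finger_force: 59.6
```

```bash
python3 -m inch '[{"x":0,"y":0,"z":0,"wx":0,"wy":0,"wz":0,"gripper":0.06},{"x":0,"y":0,"z":0,"wx":0,"wy":0,"wz":0,"gripper":0.06},{"x":0,"y":0,"z":0,"wx":0,"wy":0,"wz":0,"gripper":0.06},{"x":0,"y":0,"z":0.02,"wx":0,"wy":0,"wz":0,"gripper":0.06},{"x":0,"y":0,"z":0.05,"wx":0,"wy":0,"wz":0,"gripper":0.06},{"x":0,"y":0,"z":0.09,"wx":0,"wy":0,"wz":0,"gripper":0.06},{"x":0,"y":0,"z":0.13,"wx":0,"wy":0,"wz":-0.1,"gripper":0.06},{"x":0,"y":0,"z":0.17,"wx":0,"wy":0,"wz":-0.22,"gripper":0.06},{"x":0.01,"y":-0.01,"z":0.2,"wx":0,"wy":0,"wz":-0.34,"gripper":0.06},{"x":0.03,"y":-0.03,"z":0.22,"wx":0,"wy":0,"wz":-0.46,"gripper":0.06},{"x":0.05,"y":-0.06,"z":0.23,"wx":0,"wy":0,"wz":-0.58,"gripper":0.06},{"x":0.07,"y":-0.09,"z":0.23,"wx":0,"wy":0,"wz":-0.7,"gripper":0.06}]'
python3 - <<'E'
from h import *
print(r.read_state()['joint_positions'].round(2),r.read_state()['tcp_pos'])
im,d=shot('top','t4');P=pts('top',d);hsv=cv2.cvtColor(im,cv2.COLOR_RGB2HSV)
m=np.zeros((480,640),np.uint8);s=(slice(270,330),slice(200,245))
m[s]=((hsv[s][...,1]>90)&(hsv[s][...,2]>70));c=cv2.findContours(m,0,2)[0]
if c: c=max(c,key=cv2.contourArea);print(cv2.minAreaRect(c)); q=P[m>0];print(np.median(q[:,2]),np.percentile(q[:,2],[10,90]),q[:,:2].mean(0))
E
```

```text
time_s: 10.67
tcp_pos: [0.4908, 0.2645, 0.2531]
eef_rot: [3.134, 0.001, 2.369]
contact_force: [0.9, 0.3, -0.2]
finger_gap: 0.703
finger_force: 0.0
[-0.69  0.36  0.15  1.99 -0.08  0.79  0.3 ] [0.49075193 0.26451033 0.25312669]
((201.5, 302.5), (3.0, 53.0), 0.0)
0.003978885252359565 [-0.00309963  0.61126911] [0.43582514 0.36966761]
```

```bash
python3 -m inch '[{"x":0.02,"y":-0.035,"z":0,"wx":0,"wy":0,"wz":-0.12,"gripper":0.05},{"x":0.04,"y":-0.07,"z":0,"wx":0,"wy":0,"wz":-0.24,"gripper":0.05},{"x":0.06,"y":-0.105,"z":0,"wx":0,"wy":0,"wz":-0.36,"gripper":0.05},{"x":0.08,"y":-0.14,"z":-0.01,"wx":0,"wy":0,"wz":-0.48,"gripper":0.05},{"x":0.095,"y":-0.165,"z":-0.03,"wx":0,"wy":0,"wz":-0.6,"gripper":0.05},{"x":0.103,"y":-0.183,"z":-0.05,"wx":0,"wy":0,"wz":-0.7,"gripper":0.05},{"x":0.103,"y":-0.183,"z":-0.06,"wx":0,"wy":0,"wz":-0.75,"gripper":0.05},{"x":0.103,"y":-0.183,"z":-0.06,"wx":0,"wy":0,"wz":-0.75,"gripper":0.05},{"x":0.103,"y":-0.183,"z":-0.06,"wx":0,"wy":0,"wz":-0.75,"gripper":0.05}]'
```

```text
time_s: 11.47
tcp_pos: [0.5909, 0.0809, 0.1888]
eef_rot: [-3.14, -0.0, 1.624]
contact_force: [-0.1, 1.0, -0.3]
finger_gap: 0.587
finger_force: 0.0
```

```bash
python3 -m inch '[{"x":0.001,"y":0,"z":-0.03,"wx":0,"wy":0,"wz":0,"gripper":0.05},{"x":0.001,"y":0,"z":-0.055,"wx":0,"wy":0,"wz":0,"gripper":0.05},{"x":0.001,"y":0,"z":-0.066,"wx":0,"wy":0,"wz":0,"gripper":0.05},{"x":0.001,"y":0,"z":-0.066,"wx":0,"wy":0,"wz":0,"gripper":0.05},{"x":0.001,"y":0,"z":-0.066,"wx":0,"wy":0,"wz":0,"gripper":0},{"x":0.001,"y":0,"z":-0.066,"wx":0,"wy":0,"wz":0,"gripper":0},{"x":0.001,"y":0,"z":-0.066,"wx":0,"wy":0,"wz":0,"gripper":0},{"x":0.001,"y":0,"z":-0.066,"wx":0,"wy":0,"wz":0,"gripper":0},{"x":0.001,"y":0,"z":-0.066,"wx":0,"wy":0,"wz":0,"gripper":0}]'
```

```text
time_s: 12.22
tcp_pos: [0.5927, 0.0807, 0.125]
eef_rot: [3.141, -0.001, 1.622]
contact_force: [-2.7, 0.0, 5.0]
finger_gap: 0.09
finger_force: 58.6
```

```bash
python3 -m inch '[{"x":0.002,"y":0,"z":0.009,"wx":0,"wy":0,"wz":0,"gripper":0},{"x":0.005,"y":0,"z":0.0174,"wx":0,"wy":0,"wz":0,"gripper":0},{"x":0.0118,"y":0.0006,"z":0.0341,"wx":0,"wy":0,"wz":0,"gripper":0},{"x":0.0203,"y":0.001,"z":0.05,"wx":0,"wy":0,"wz":0,"gripper":0},{"x":0.0304,"y":0.0015,"z":0.065,"wx":0,"wy":0,"wz":0,"gripper":0},{"x":0.0304,"y":0.0015,"z":0.065,"wx":0,"wy":0,"wz":0,"gripper":0}]'
```

```text
time_s: 12.72
tcp_pos: [0.623, 0.0823, 0.1917]
eef_rot: [-3.14, -0.001, 1.622]
contact_force: [-5.5, 0.1, 0.5]
finger_gap: 0.087
finger_force: 58.9
```

```bash
python3 -m inch '[{"x":0.0116,"y":0.0006,"z":0.0138,"wx":0,"wy":0,"wz":0,"gripper":0},{"x":0.0246,"y":0.0012,"z":0.0263,"wx":0,"wy":0,"wz":0,"gripper":0},{"x":0.0388,"y":0.0019,"z":0.0374,"wx":0,"wy":0,"wz":0,"gripper":0},{"x":0.0542,"y":0.0026,"z":0.047,"wx":0,"wy":0,"wz":0,"gripper":0},{"x":0.0704,"y":0.0034,"z":0.0549,"wx":0,"wy":0,"wz":0,"gripper":0},{"x":0.0874,"y":0.0042,"z":0.061,"wx":0,"wy":0,"wz":0,"gripper":0},{"x":0.0874,"y":0.0042,"z":0.061,"wx":0,"wy":0,"wz":0,"gripper":0}]'
```

```text
time_s: 13.3
tcp_pos: [0.7142, 0.0869, 0.2545]
eef_rot: [3.135, -0.001, 1.622]
contact_force: [-3.7, 1.5, 11.5]
finger_gap: 0.088
finger_force: 61.8
```

```bash
python3 -m inch '[{"x":0.0175,"y":0.0009,"z":0.0044,"wx":0,"wy":0,"wz":0,"gripper":0},{"x":0.0354,"y":0.0017,"z":0.0069,"wx":0,"wy":0,"wz":0,"gripper":0},{"x":0.0534,"y":0.0026,"z":0.0075,"wx":0,"wy":0,"wz":0,"gripper":0},{"x":0.0714,"y":0.0035,"z":0.0062,"wx":0,"wy":0,"wz":0,"gripper":0},{"x":0.0892,"y":0.0043,"z":0.003,"wx":0,"wy":0,"wz":0,"gripper":0},{"x":0.1066,"y":0.0052,"z":-0.002,"wx":0,"wy":0,"wz":0,"gripper":0},{"x":0.1066,"y":0.0052,"z":-0.002,"wx":0,"wy":0,"wz":0,"gripper":0}]'
```

```text
time_s: 13.88
tcp_pos: [0.8222, 0.0922, 0.2501]
eef_rot: [3.132, -0.0, 1.623]
contact_force: [2.8, 1.2, 4.7]
finger_gap: 0.09
finger_force: 60.5
```

```bash
python3 -m inch '[{"x":0.01,"y":0.0005,"z":-0.0035,"wx":0,"wy":0,"wz":0,"gripper":0},{"x":0.0167,"y":0.0008,"z":-0.0068,"wx":0,"wy":0,"wz":0,"gripper":0},{"x":0.0194,"y":0.001,"z":-0.008,"wx":0,"wy":0,"wz":0,"gripper":0},{"x":0.0194,"y":0.001,"z":-0.008,"wx":0,"wy":0,"wz":0,"gripper":0},{"x":0.0194,"y":0.001,"z":-0.008,"wx":0,"wy":0,"wz":0,"gripper":0.02},{"x":0.0194,"y":0.001,"z":-0.008,"wx":0,"wy":0,"wz":0,"gripper":0.03},{"x":0.0194,"y":0.001,"z":-0.008,"wx":0,"wy":0,"wz":0,"gripper":0.03}]'
```

```text
time_s: 14.47
tcp_pos: [0.8378, 0.0925, 0.2413]
eef_rot: [3.137, 0.0, 1.622]
contact_force: [1.4, 1.0, 5.0]
finger_gap: 0.35
finger_force: 2.9
```

```bash
python3 -m inch '[{"x":0,"y":0,"z":0.02,"wx":0,"wy":0,"wz":0,"gripper":0.03},{"x":0,"y":0,"z":0.05,"wx":0,"wy":0,"wz":0,"gripper":0.03},{"x":0,"y":0,"z":0.085,"wx":0,"wy":0,"wz":0,"gripper":0.03},{"x":-0.03,"y":0,"z":0.1,"wx":0,"wy":0,"wz":0,"gripper":0.04},{"x":-0.07,"y":0,"z":0.1,"wx":0,"wy":0,"wz":0,"gripper":0.06},{"x":-0.11,"y":0,"z":0.1,"wx":0,"wy":0,"wz":0,"gripper":0.085},{"x":-0.15,"y":0,"z":0.1,"wx":0,"wy":0,"wz":0,"gripper":0.085},{"x":-0.19,"y":0,"z":0.1,"wx":0,"wy":0,"wz":0,"gripper":0.085},{"x":-0.23,"y":0,"z":0.1,"wx":0,"wy":0,"wz":0,"gripper":0.085},{"x":-0.27,"y":0.02,"z":0.1,"wx":0,"wy":0,"wz":0,"gripper":0.085},{"x":-0.31,"y":0.04,"z":0.1,"wx":0,"wy":0,"wz":0,"gripper":0.085},{"x":-0.34,"y":0.05,"z":0.1,"wx":0,"wy":0,"wz":0,"gripper":0.085}]'
python3 - <<'E'
from h import *
im,d=shot('top','t5');im2,_=shot('side','s5');print(r.read_state()['tcp_pos'])
a=cv2.resize(im[130:340,195:400,::-1],None,fx=1.9,fy=1.9);b=cv2.resize(im2[150:340,170:420,::-1],None,fx=1.55,fy=1.55)
H=max(a.shape[0],b.shape[0]);cv2.imwrite('pics/c5.png',np.hstack([cv2.copyMakeBorder(k,0,H-k.shape[0],0,0,0) for k in(a,b)]))
E
```

```text
time_s: 15.47
tcp_pos: [0.4932, 0.1429, 0.3386]
eef_rot: [-3.139, 0.0, 1.622]
contact_force: [-0.5, 1.2, 0.5]
finger_gap: 0.997
finger_force: 0.0
[0.48896541 0.14426704 0.3378356 ]
```

View pics/c5.png

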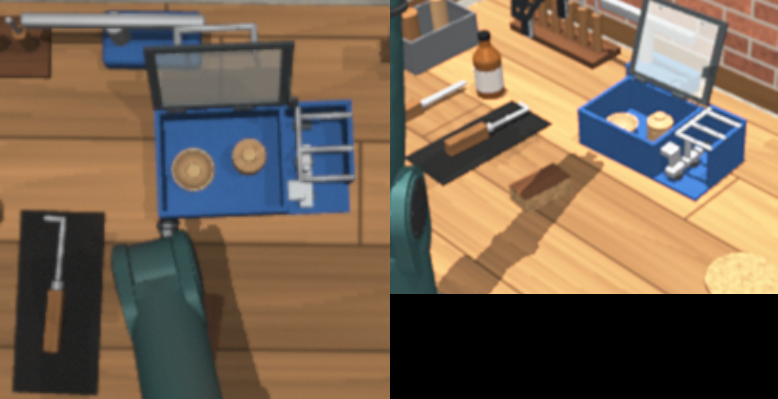

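Run:
```python
from h import *
z=np.load('pics/t5.npz');im,d=z['im'],z['d'];P=pts('top',d);hsv=cv2.cvtColor(im,cv2.COLOR_RGB2HSV)
m=np.zeros((480,640),np.uint8);s=(slice(192,240),slice(282,343))
m[s]=((hsv[s][...,0]<30)&(hsv[s][...,1]>30)&(hsv[s][...,2]>90))
for c in cv2.findContours(m,0,2)[0]:
    if cv2.contourArea(c)<100: continue
    e=cv2.minEnclosingCircle(c);k=np.zeros_like(m);cv2.drawContours(k,[c],-1,1,-1);q=P[k>0]
    print(e,e[1]*3.0,'zmed',np.median(q[:,2]))
    for h in(.038,.074): w=ray('top',e[0],h);print(h,w.round(4),gb(w))
    kn=q[(q[:,2]>.081)&(q[:,2]<.1)];print('knob',len(kn),kn.mean(0).round(4) if len(kn) else '')
```

```text
((296.3396301269531, 218.7452850341797), 10.997135162353516) 32.99140548706055 zmed 0.023992772440012744
0.038 [0.6664 0.1304 0.038 ] [-0.0083  0.098 ]
0.074 [0.6628 0.129  0.074 ] [-0.012   0.0967]
knob 0 
((325.63604736328125, 211.7244873046875), 9.039178848266602) 27.117536544799805 zmed 0.07827023295011726
0.038 [0.6891 0.0407 0.038 ] [0.01   0.0072]
0.074 [0.685  0.0411 0.074 ] [0.0059 0.0078]
knob 87 [0.6864 0.0408 0.0855]
```

```bash
python3 -m inch '[{"x":0.03,"y":-0.02,"z":0,"wx":0,"wy":0,"wz":0,"gripper":0.0854},{"x":0.065,"y":-0.04,"z":0,"wx":0,"wy":0,"wz":0,"gripper":0.0854},{"x":0.1,"y":-0.06,"z":-0.01,"wx":0,"wy":0,"wz":0,"gripper":0.0854},{"x":0.135,"y":-0.08,"z":-0.03,"wx":0,"wy":0,"wz":0,"gripper":0.0854},{"x":0.165,"y":-0.09,"z":-0.06,"wx":0,"wy":0,"wz":0,"gripper":0.0854},{"x":0.185,"y":-0.1,"z":-0.09,"wx":0,"wy":0,"wz":0,"gripper":0.0854},{"x":0.195,"y":-0.102,"z":-0.12,"wx":0,"wy":0,"wz":0,"gripper":0.0854},{"x":0.195,"y":-0.102,"z":-0.15,"wx":0,"wy":0,"wz":0,"gripper":0.0854},{"x":0.195,"y":-0.102,"z":-0.17,"wx":0,"wy":0,"wz":0,"gripper":0.0854},{"x":0.195,"y":-0.102,"z":-0.17,"wx":0,"wy":0,"wz":0,"gripper":0.0854},{"x":0.195,"y":-0.102,"z":-0.17,"wx":0,"wy":0,"wz":0,"gripper":0.0854}]'
```

```text
time_s: 16.48
tcp_pos: [0.6904, 0.0396, 0.1678]
eef_rot: [-3.138, 0.001, 1.621]
contact_force: [1.3, 0.5, 0.4]
finger_gap: 1.003
finger_force: 0.0
```

```bash
python3 -m inch '[{"x":-0.005,"y":0.001,"z":-0.03,"wx":0,"wy":0,"wz":0,"gripper":0.0854},{"x":-0.005,"y":0.001,"z":-0.06,"wx":0,"wy":0,"wz":0,"gripper":0.0854},{"x":-0.005,"y":0.001,"z":-0.085,"wx":0,"wy":0,"wz":0,"gripper":0.0854},{"x":-0.005,"y":0.001,"z":-0.105,"wx":0,"wy":0,"wz":0,"gripper":0.0854},{"x":-0.005,"y":0.001,"z":-0.12,"wx":0,"wy":0,"wz":0,"gripper":0.0854},{"x":-0.005,"y":0.001,"z":-0.13,"wx":0,"wy":0,"wz":0,"gripper":0.0854},{"x":-0.005,"y":0.001,"z":-0.13,"wx":0,"wy":0,"wz":0,"gripper":0.0854}]'
```

```text
time_s: 17.07
tcp_pos: [0.686, 0.0412, 0.0397]
eef_rot: [-3.14, -0.0, 1.622]
contact_force: [-2.7, -0.6, -0.7]
finger_gap: 1.002
finger_force: 0.0
```

```bash
python3 -m inch '[{"x":0,"y":0,"z":0,"wx":0,"wy":0,"wz":0,"gripper":0.06},{"x":0,"y":0,"z":0,"wx":0,"wy":0,"wz":0,"gripper":0.05},{"x":0,"y":0,"z":0,"wx":0,"wy":0,"wz":0,"gripper":0},{"x":0,"y":0,"z":0,"wx":0,"wy":0,"wz":0,"gripper":0},{"x":0,"y":0,"z":0,"wx":0,"wy":0,"wz":0,"gripper":0},{"x":0,"y":0,"z":0,"wx":0,"wy":0,"wz":0,"gripper":0}]'
```

```text
time_s: 17.57
tcp_pos: [0.6883, 0.0414, 0.0411]
eef_rot: [3.138, 0.0, 1.622]
contact_force: [0.1, -0.4, 6.6]
finger_gap: 0.615
finger_force: 63.2
```

```bash
python3 -m inch '[{"x":0,"y":0,"z":0.01,"wx":0,"wy":0,"wz":0,"gripper":0},{"x":0,"y":0,"z":0.03,"wx":0,"wy":0,"wz":0,"gripper":0},{"x":0,"y":0,"z":0.055,"wx":0,"wy":0,"wz":0,"gripper":0},{"x":0,"y":0,"z":0.08,"wx":0,"wy":0,"wz":0,"gripper":0},{"x":0,"y":0,"z":0.105,"wx":0,"wy":0,"wz":0,"gripper":0},{"x":0,"y":0,"z":0.13,"wx":0,"wy":0,"wz":0,"gripper":0},{"x":0,"y":0,"z":0.15,"wx":0,"wy":0,"wz":0,"gripper":0},{"x":0,"y":0,"z":0.16,"wx":0,"wy":0,"wz":0,"gripper":0},{"x":0,"y":0,"z":0.16,"wx":0,"wy":0,"wz":0,"gripper":0}]'
python3 - <<'E'
from h import *
im=np.load('pics/top0.npz')['im'];s=cv2.GaussianBlur(im,(0,0),1.2)
c=cv2.resize(cv2.cvtColor(s,cv2.COLOR_RGB2GRAY)[240:320,400:490],None,fx=4,fy=4,interpolation=cv2.INTER_CUBIC)
h=cv2.HoughCircles(c,cv2.HOUGH_GRADIENT,1,50,param1=60,param2=15,minRadius=80,maxRadius=100)
print(h)
for k in h[0][:2]:
    u=((k[0]+.5)/4-.5+400,(k[1]+.5)/4-.5+240);print(u,k[2]/4*1.79/574,ray('top',u,.008))
print(proj('side',[.485,-.3315,.008]),proj('side',[.4881,-.3304,.008]))
im=np.load('pics/side0.npz')['im'];hs=cv2.cvtColor(im,cv2.COLOR_RGB2HSV);lab=cv2.cvtColor(cv2.GaussianBlur(im,(0,0),1),cv2.COLOR_RGB2LAB)
m=np.zeros((480,640),np.uint8);s=(slice(305,355),slice(365,435));print(lab[331,400],lab[331,360],lab[360,400])
d=np.linalg.norm(lab[s].astype(float)-lab[331,400],axis=-1);m[s]=(lab[s][...,0]>172)
m=cv2.morphologyEx(m,cv2.MORPH_OPEN,np.ones((3,3)));q=max(cv2.findContours(m,0,2)[0],key=cv2.contourArea);print(cv2.fitEllipse(q))
E
```

```text
time_s: 18.32
tcp_pos: [0.6881, 0.0413, 0.2024]
eef_rot: [3.136, -0.0, 1.622]
contact_force: [0.9, 0.4, -0.4]
finger_gap: 0.616
finger_force: 62.9
NoneTraceback (most recent call last):
  File "<stdin>", line 6, in <module>
TypeError: 'NoneType' object is not subscriptable
```

Run:
```python
from h import *
for n,s in(('top',(slice(245,315),slice(405,485))),('side',(slice(300,365),slice(355,445)))):
    im=np.load(f'pics/{n}0.npz')['im'];g=cv2.GaussianBlur(im,(0,0),1.5)[s].astype(float)
    L=cv2.cvtColor(g.astype(np.uint8),cv2.COLOR_RGB2LAB).astype(float)
    h,w=L.shape[:2];c=L[h//2-6:h//2+6,w//2-6:w//2+6].reshape(-1,3).mean(0)
    k=np.ones((h,w),np.uint8)
    X=np.float32(L.reshape(-1,3));gc=np.full((h,w),cv2.GC_PR_BGD,np.uint8);gc[:4]=gc[-4:]=0;gc[:,:4]=gc[:,-4:]=0
    cv2.ellipse(gc,(w//2,h//2),(w//2-14,h//2-14),0,0,360,cv2.GC_PR_FGD,-1);cv2.ellipse(gc,(w//2,h//2),(12,8),0,0,360,cv2.GC_FGD,-1)
    cv2.grabCut(np.ascontiguousarray(im[s]),gc,None,np.zeros((1,65)),np.zeros((1,65)),8,cv2.GC_INIT_WITH_MASK)
    m=((gc==1)|(gc==3)).astype(np.uint8);m=cv2.morphologyEx(m,cv2.MORPH_OPEN,np.ones((3,3)));q=max(cv2.findContours(m,0,2)[0],key=cv2.contourArea);e=cv2.fitEllipse(cv2.convexHull(q))
    u=(e[0][0]+s[1].start,e[0][1]+s[0].start);print(n,u,e[1],ray(n,u,.008))
```

```text
top (444.9040222167969, 278.2780303955078) (43.9894905090332, 44.85740280151367) [ 0.48883544 -0.33279438  0.008     ]
side (398.1898880004883, 330.6850242614746) (36.18085479736328, 50.66371536254883) [ 0.48468557 -0.33403973  0.008     ]
```

```bash
python3 -m inch '[{"x":-0.008,"y":-0.015,"z":0,"wx":0,"wy":0,"wz":0,"gripper":0},{"x":-0.022,"y":-0.042,"z":0,"wx":0,"wy":0,"wz":0,"gripper":0},{"x":-0.04,"y":-0.075,"z":0,"wx":0,"wy":0,"wz":0,"gripper":0},{"x":-0.06,"y":-0.112,"z":0,"wx":0,"wy":0,"wz":0,"gripper":0},{"x":-0.08,"y":-0.15,"z":0,"wx":0,"wy":0,"wz":0,"gripper":0},{"x":-0.1,"y":-0.187,"z":0,"wx":0,"wy":0,"wz":0,"gripper":0},{"x":-0.12,"y":-0.224,"z":0,"wx":0,"wy":0,"wz":0,"gripper":0},{"x":-0.14,"y":-0.262,"z":0,"wx":0,"wy":0,"wz":0,"gripper":0},{"x":-0.16,"y":-0.299,"z":0,"wx":0,"wy":0,"wz":0,"gripper":0},{"x":-0.178,"y":-0.333,"z":0,"wx":0,"wy":0,"wz":0,"gripper":0},{"x":-0.192,"y":-0.359,"z":0,"wx":0,"wy":0,"wz":0,"gripper":0},{"x":-0.2,"y":-0.374,"z":0,"wx":0,"wy":0,"wz":0,"gripper":0}]'
python3 -m inch '[{"x":0,"y":0,"z":-0.03,"wx":0,"wy":0,"wz":0,"gripper":0},{"x":0,"y":0,"z":-0.06,"wx":0,"wy":0,"wz":0,"gripper":0},{"x":0,"y":0,"z":-0.09,"wx":0,"wy":0,"wz":0,"gripper":0},{"x":0,"y":0,"z":-0.115,"wx":0,"wy":0,"wz":0,"gripper":0},{"x":0,"y":0,"z":-0.135,"wx":0,"wy":0,"wz":0,"gripper":0},{"x":0,"y":0,"z":-0.147,"wx":0,"wy":0,"wz":0,"gripper":0},{"x":0,"y":0,"z":-0.153,"wx":0,"wy":0,"wz":0,"gripper":0},{"x":0,"y":0,"z":-0.153,"wx":0,"wy":0,"wz":0,"gripper":0},{"x":0,"y":0,"z":-0.153,"wx":0,"wy":0,"wz":0,"gripper":0}]'
```

```text
time_s: 19.32
tcp_pos: [0.4803, -0.3374, 0.1977]
eef_rot: [-3.136, 0.001, 1.614]
contact_force: [0.4, 0.1, -1.6]
finger_gap: 0.614
finger_force: 62.9
time_s: 20.07
tcp_pos: [0.4861, -0.3329, 0.0464]
eef_rot: [-3.141, 0.0, 1.621]
contact_force: [-0.0, -0.2, -0.8]
finger_gap: 0.614
finger_force: 62.9
```

Lower the last few mm until contact.

```bash
python3 -m inch '[{"x":0.001,"y":0,"z":-0.002,"wx":0,"wy":0,"wz":0,"gripper":0},{"x":0.001,"y":0,"z":-0.005,"wx":0,"wy":0,"wz":0,"gripper":0},{"x":0.001,"y":0,"z":-0.005,"wx":0,"wy":0,"wz":0,"gripper":0},{"x":0.001,"y":0,"z":-0.005,"wx":0,"wy":0,"wz":0,"gripper":0}]'
python3 -m inch '[{"x":0,"y":0,"z":-0.001,"wx":0,"wy":0,"wz":0,"gripper":0},{"x":0,"y":0,"z":-0.002,"wx":0,"wy":0,"wz":0,"gripper":0},{"x":0,"y":0,"z":-0.002,"wx":0,"wy":0,"wz":0,"gripper":0}]'
```

```text
time_s: 20.4
tcp_pos: [0.4878, -0.3326, 0.0418]
eef_rot: [3.141, 0.0, 1.622]
contact_force: [0.5, -0.1, -0.8]
finger_gap: 0.613
finger_force: 62.9
time_s: 20.65
tcp_pos: [0.4878, -0.3327, 0.041]
eef_rot: [3.14, -0.0, 1.622]
contact_force: [-2.2, 2.4, 11.4]
finger_gap: 0.61
finger_force: 63.9
```

```bash
python3 -m inch '[{"x":0,"y":0,"z":0.002,"wx":0,"wy":0,"wz":0,"gripper":0.058},{"x":0,"y":0,"z":0.002,"wx":0,"wy":0,"wz":0,"gripper":0.07},{"x":0,"y":0,"z":0.002,"wx":0,"wy":0,"wz":0,"gripper":0.08},{"x":0,"y":0,"z":0.002,"wx":0,"wy":0,"wz":0,"gripper":0.08},{"x":0,"y":0,"z":0.02,"wx":0,"wy":0,"wz":0,"gripper":0.08},{"x":0,"y":0,"z":0.05,"wx":0,"wy":0,"wz":0,"gripper":0.08},{"x":0,"y":0,"z":0.085,"wx":0,"wy":0,"wz":0,"gripper":0.08},{"x":0,"y":0,"z":0.12,"wx":0,"wy":0,"wz":0,"gripper":0.08},{"x":0,"y":0,"z":0.16,"wx":0,"wy":0,"wz":0,"gripper":0.08},{"x":0,"y":0.03,"z":0.18,"wx":0,"wy":0,"wz":0,"gripper":0.08},{"x":0,"y":0.07,"z":0.18,"wx":0,"wy":0,"wz":0,"gripper":0.08},{"x":0,"y":0.11,"z":0.18,"wx":0,"wy":0,"wz":0,"gripper":0.08}]'
python3 -m inch '[{"x":-0.01,"y":0.04,"z":0,"wx":0,"wy":0,"wz":0,"gripper":0.08},{"x":-0.01,"y":0.08,"z":0,"wx":0,"wy":0,"wz":0,"gripper":0.08},{"x":-0.01,"y":0.12,"z":0,"wx":0,"wy":0,"wz":0,"gripper":0.08},{"x":-0.01,"y":0.16,"z":0,"wx":0,"wy":0,"wz":0,"gripper":0.08},{"x":-0.01,"y":0.16,"z":0,"wx":0,"wy":0,"wz":0,"gripper":0.08}]'
python3 - <<'E'
from h import *
im,d=shot('top','t6');im2,_=shot('side','s6');P=pts('top',d)
q=P[250:310,415:475].reshape(-1,3);k=q[(q[:,2]>.077)&(q[:,2]<.1)];b=q[(q[:,2]>.06)&(q[:,2]<.1)];print('knob',k.mean(0),'body',b.mean(0),len(b))
b2=cv2.resize(im[130:350,190:500,::-1],None,fx=1.6,fy=1.6);a2=cv2.resize(im2[150:400,170:470,::-1],None,fx=1,fy=1)
H=b2.shape[0];cv2.imwrite('pics/c6.png',np.hstack([b2,cv2.copyMakeBorder(a2,0,H-a2.shape[0],0,0,0)]))
E
```

```text
time_s: 21.65
tcp_pos: [0.4884, -0.2231, 0.2212]
eef_rot: [3.137, 0.002, 1.619]
contact_force: [1.2, 2.1, -0.8]
finger_gap: 0.936
finger_force: 0.0
time_s: 22.07
tcp_pos: [0.4771, -0.0531, 0.2186]
eef_rot: [-3.14, -0.005, 1.635]
contact_force: [-0.4, 0.1, 1.0]
finger_gap: 0.937
finger_force: 0.0
knob [ 0.48753331 -0.33044425  0.08340769] body [ 0.48768651 -0.32994198  0.07847917] 259
```

View pics/c6.png

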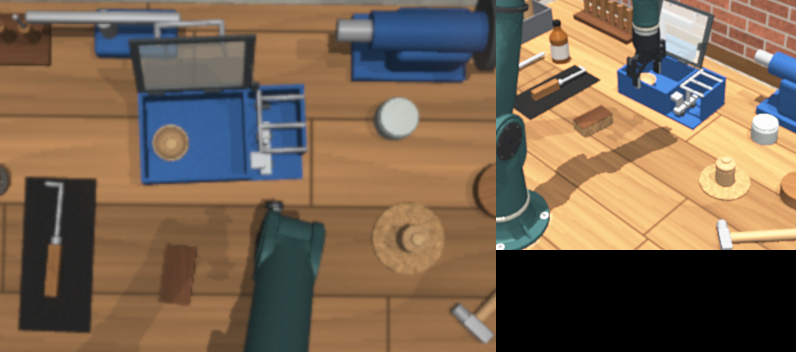

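The last picture shows the box upright in the middle of the cork mat (about pixel 410,238), the flap open, the dish still in the compartment, the bolt drawn and the rod lying on the black mat.

```bash
python3 -c "
from bench import r
print(r.close_job())"
```

```text
the job is handed in; nothing more can be done
None
```

The job is handed in, about 22 s on the clock: I drew the bolt to its stop with the rod, laid the rod back flat on the rubber mat, opened the flap so it rests by itself, and stood the box upright on the cork mat within a few mm of its centre; I left everything else where it was.

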